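# Load a centrifuge bucket and lock its bayonet lid

## Task

Load the centrifuge bucket for a spin: stand the orange-capped tube in the bucket's pocket, then fit the domed lid, feeling for the gaps in the bayonet ring so that its two ears drop in, and twist it clockwise (seen from above) until its ramps have pulled it down tight and it comes up against its stop. Work gently, without forcing the lid or the tube against the bucket, and leave the white-capped tube and the other things on the bench as they are.

Things in the scene. Friction and masses are not known exactly. Their poses are not given: they have to be found in the camera images.
- bucket: Round aluminium centrifuge bucket in a black loading stand (116 x 116 mm, 18 high) fixed to the bench. Origin: centre of the stand's underside; z up along the bucket's axis. Rim 90 mm high, 94 mm across outside. Two trunnion bosses point to +y and -y, to 56 mm from the axis. The bayonet ring's gaps lie near +x and -x (see mouth).
- mouth (a point): Axis point at the bucket's mouth, 90 mm above its origin, top of the steel bayonet ring: bore 76 mm, two inward tabs (64 mm across inside) leaving two opposite gaps, each 36 degrees wide. Gaps nominally at the bucket's +x and -x, but the ring is a screwed insert turned up to 12 degrees either way: find them by eye or feel, turning the lid slowly on the tabs until it drops.
- ramp (a point): Axis point at the level end of the ramps, 80 mm above the bucket's origin. Clockwise (from above) past each gap the tab's underside falls from 85 to 80 mm over 50 degrees, is level for 9 more, then a solid stop: the lid stops about 65 degrees clockwise of where it dropped in the gap's middle, the ramps do all the pulling down. Anticlockwise is blocked.
- pocket (a point): Centre of the floor of the bucket's only pocket, on its axis, 24 mm above its origin. Round, 18 mm across, in a grey adapter; its mouth widens as a cone from 18 mm at 51 mm height to 31 mm at the adapter's top, 63 mm high. The orange tube standing in it reaches 32 mm above the rim.
- lid: Loose lid, clear dome, blue flange (91 mm across) and blue grip blade, about 0.13 kg, standing upright. Origin: centre of its nose's underside; z up. Height above the bucket's origin: 85.5 mm with the ears on top of the tabs, 73 mm dropped in and resting on the seal, 69.2 mm locked. Its two ears and the blade lie along its x axis; turned half round it fits as well.
- grip (a point): Middle of the grip blade on the lid's axis, 75 mm above the lid's origin (lid's axes). The blade is 64 mm long along x, 12 mm thick along y, from 62 mm (top of the dome) to 88 mm above the lid's origin.
- ears (a point): On the lid's axis at the height of its two steel ears, 8 mm above the lid's origin. They stick out along the lid's +x and -x: 6 mm thick, 24 degrees wide, tips 36.8 mm from the axis. The nose is 60.6 mm across.
- tube_orange: Loose capped sample tube, orange cap, standing in one of the two holes of the aluminium tube block. Origin: centre of its underside, z up. 98 mm tall; body 13.6 mm in diameter, cap 19 mm in diameter from 84 to 98 mm height, 12 g. Grip it by the cap.
- tube_white: The other tube in the block, white cap, 102 mm tall, same shape; it stays where it is.
- block: Aluminium tube block fixed to the bench, 110 x 44 x 50 mm, origin at the centre of its underside; two holes (17 mm across, 44 deep) at x = -27 and x = +27 mm of its own frame, 6 mm above the bench at their floor, so that the tubes' caps start 90 mm above the bench.
- seal (a joint): How far (m) the red seal ring is pressed down by the lid: 0 when free, about 0.0038 when the lid is locked tight. The spring pushes back with 2 N at first and 8 N when locked; turning the lid up the ramps takes 0.1 to 0.4 N m; at the stop the torque rises steeply, 0.7 N m there is plenty and over 1.2 N m is forcing it.
- cup: White screw-lid specimen cup, 65 x 65 x 64 mm, origin under its centre; a bystander.
- cup2: Specimen cup with a yellow lid, 65 x 65 x 64 mm, origin under its centre; a bystander.
- marker: Black marker pen lying on the bench, 133 mm long, origin under its middle; a bystander.

How it is judged:
On the way, in this order (a step that is already met when the one before it is completed fails the run):
1. the orange-capped tube stands in the bucket's pocket, let go (horizontal distance between tube_orange and pocket below 0.004 m and z of tube_orange in the frame of bucket below 0.027 m and angle between tube_orange's own z axis and vertical below 0.15 rad and contact force between the fingers and tube_orange below 0.1 N), for 0.2 s.
2. the lid has dropped in: its ears are below the tabs of the bayonet ring (horizontal distance between lid and bucket below 0.004 m and angle between lid's own z axis and vertical below 0.08 rad and z of lid in the frame of bucket below 0.076 m), for 0.1 s.
At the end, for the whole second after the job is handed in: Orange tube stands in the pocket (4 mm, tilt under 0.15 rad); lid on the bucket (centred to 4 mm, level to 0.08 rad), its ramps alone holding the seal pressed more than 3.3 mm of 3.8; lid and tube at rest; white-capped tube still in its block (horizontal distance between tube_orange and pocket below 0.004 m and z of tube_orange in the frame of bucket below 0.027 m and angle between tube_orange's own z axis and vertical below 0.15 rad and horizontal distance between lid and bucket below 0.004 m and angle between lid's own z axis and vertical below 0.08 rad and value of joint seal above 0.0033 m and z of lid in the frame of bucket below 0.0705 m and linear speed of lid below 0.01 m/s and linear speed of tube_orange below 0.02 m/s and horizontal distance between tube_white and block below 0.035 m); the robot touches nothing.
It fails at once if the lid is forced against the bucket (more than 50 N between them) (contact force between lid and bucket above 50 N).
It fails at once if the tube is forced against the bucket (more than 40 N) (contact force between tube_orange and bucket above 40 N).
It fails at once if the white-capped tube is taken or knocked (moved more than 20 mm) (distance of tube_white from where it was at the start of the episode above 0.02 m).
It fails at once if a cup or the marker is disturbed (moved more than 20 mm) (distance of any of cup, cup2, marker from where it was at the start of the episode above 0.02 m).
It also fails if it takes over 72 s, if anything falls off the work surface, if the arm or the gripper's body presses on something with over 40 N, if the wrist force passes 120 N, or if a joint passes its speed limit or range.

## Robot

A 6-joint arm with a two-finger parallel gripper is mounted at the origin on a cart in front of the work surface, level with it; the furniture and walls round the work are solid. World frame = base frame: x ahead of the robot, y to its left, z up, the work surface at z = 0. Lengths are in m, angles in rad, forces in N, time in s.
With the tool pointing down it reaches from about 0.225 to 0.875 m from the base axis. Payload 3.4 kg.
Tool frame: the origin (TCP) lies midway between the tips of the shut fingers; the grasp point (between the pads) lies 19 mm behind it (manip.grip_point_offset is the distance from the TCP to the grasp point, in m); z points along the fingers, y is the line along which they close (so a half turn about z gives the same grasp; the last joint's range is limited). The gripper opens to 85 mm and grips with 20 to 120 N. Pads are 22 mm wide; open, the fingers measure 114 mm over their backs; the gripper's body (76 mm by 85 mm) begins 54 mm behind the grasp point. The pads swing forward as they close: fully open they stand 13 mm farther back than shut.
Start: joints at [-1.233, 0.276, 1.505, -0, 1.361, -0.121], TCP at [0.255, -0.516, 0.231] pointing down, gripper open.
Joint ranges: [-2.89, 2.89], [-0.75, 2.08], [0.22, 2.7], [-1.18, 4.32], [0.11, 2.71], [-2.7, 2.7]. Speed limits (rad/s): [2.57, 2.57, 3.14, 3.14, 3.14, 3.14].

## Interface

Orientations are given as a unit quaternion [w, x, y, z].
In Python, from rig import manip gives the robot as it stands.
- The arm moves only by the shell command python3 -m handwheel 'ROWS' [FORCE]. ROWS is JSON, a list of rows, each an object with "translation": the shift along the tool's x, y, z in m, a list of three; "angular": the turn, a rotation vector about the tool's x, y, z in degrees, a list of three; "hand": the closure, from 0 (fully open) to 1 (shut). A call has 1 to 10 rows; each row shifts and turns the commanded pose from where the row before left it, along the tool's axes as they then stand; what a row does not reach is not made up. A row lasts 1/12 s, in which the tool goes at most 41.7 mm and 7.16 degrees, less where a joint would pass 70% of its speed; a pose out of reach is approached as far as the arm can. A call with a gripper value outside its range is refused whole. The fingers move at their own pace and stop on an object; FORCE is the grip in N (left out, the last holds). Time passes only in rows, so rows that do not move let the fingers close. It gives the time, the measured TCP pose, the force, the opening and the grip force at its end, in the units of the state.
- manip.get_state(): the state, without advancing time (a new reading comes with each control period).
- manip.get_image(name): name is "side" or "top" or "wrist"; returns the picture (420x560x3 uint8, red, green, blue); there is no depth.
- manip.camera_info(name): a dict with "camera_matrix" (3x3 intrinsics, pixels), "eye" and "orientation" of the camera in the world; the wrist camera has in their place "tool_from_camera" (4x4, takes a point from camera to tool coordinates, whose origin is the TCP and whose axes are the flange's). Camera axes: x right, y down, z forward; pixel columns grow to the right and rows downward; lengths in m; the calibration is good to about 2 mm. A picture is of the moment at which its call begins: read the wrist's pose just before it. camera_info takes no time and is no camera call.
- manip.sign_off(): hands the job in; it is judged then, once.
The state is a dict: "clock": time; "qpos": joint angles; "qd": joint speeds; "effort": joint torques, N m; "position": TCP position; "ee_rot": TCP orientation; "contact_force": force on the tool from outside, world axes, zero at the start; "moment": the same for the moment, N m; "width": finger opening in m; "gripper_force": force on a finger pad.
Only numpy, scipy, OpenCV 4.12 (cv2) and the standard library are available. Lean on these libraries where they do the work, as an engineer would, in place of code of your own. Each camera call takes 0.05 s, during which the arm holds its last target. There are 200 camera calls.

## Working session

There is one attempt and no reset: what is moved stays moved. The work goes in short steps, Python scripts to look and compute and a shell command to move; the robot and the scene stay as the last step left them, time stands still between calls to the robot, and variables do not carry over. Pictures are saved under pics/ and viewed, at most 11 in all, crops included, and the job is handed in when it is done.

```bash
mkdir -p pics; ls; python3 - <<'E'
from rig import manip
import cv2,numpy as np
a=[manip.get_image(n) for n in("side","top")]
for n,i in zip(("side","top"),a): cv2.imwrite(f"pics/{n}0.png",i[:,:,::-1])
for n in("side","top","wrist"): print(n,manip.camera_info(n))
print(manip.get_state(), manip.grip_point_offset)
E
```

```text
pics
side {'camera_matrix': array([[500.74090093,   0.        , 274.0432043 ],
       [  0.        , 500.74090093, 210.67305321],
       [  0.        ,   0.        ,   1.        ]]), 'eye': array([0.46555208, 1.07738871, 0.56607478]), 'orientation': array([ 0.04341194, -0.06214594,  0.85684181, -0.50997587])}
top {'camera_matrix': array([[521.23003807,   0.        , 283.02111065],
       [  0.        , 521.23003807, 204.55548444],
       [  0.        ,   0.        ,   1.        ]]), 'eye': array([0.49918925, 0.19149101, 1.08991272]), 'orientation': array([ 0.04082859, -0.69879146,  0.71293451, -0.04180801])}
wrist {'camera_matrix': array([[326.82798966,   0.        , 283.03373407],
       [  0.        , 326.82798966, 210.3706037 ],
       [  0.        ,   0.        ,   1.        ]]), 'tool_from_camera': array([[-7.22664955e-04, -9.59074873e-01, -2.83151665e-01,
         7.23770603e-02],
       [ 9.99999131e-01, -1.00538493e-03,  8.53165023e-04,
         3.53806041e-04],
       [-1.10292555e-03, -2.83150802e-01,  9.59074766e-01,
        -1.43018176e-01],
       [ 0.00000000e+00,  0.00000000e+00,  0.00000000e+00,
         1.00000000e+00]])}
{'clock': 0.1, 'qpos': array([-1.23300576e+00,  2.76533514e-01,  1.50597312e+00, -2.95753414e-05,
        1.36069412e+00, -1.20963311e-01]), 'qd': array([ 0.0020498 , -0.0010434 , -0.00309002, -0.00018479,  0.00040426,
        0.00153664]), 'effort': array([ 1.63211513e-03, -4.17698157e+01, -2.46405047e+01, -9.16372778e-05,
        5.73500904e-03,  9.15562964e-06]), 'position': array([ 0.25448151, -0.51511581,  0.23053852]), 'ee_rot': array([-7.97765291e-04,  9.73807231e-01,  2.27373767e-01, -1.01374475e-04]), 'contact_force': array([0.17579198, 0.15986948, 0.09497389]), 'moment': array([ 0.02858689,  0.01956468, -0.0206331 ]), 'gripper_force': 0.0, 'width': 0.08578408386620402} 0.0187
```

View pics/side0.png

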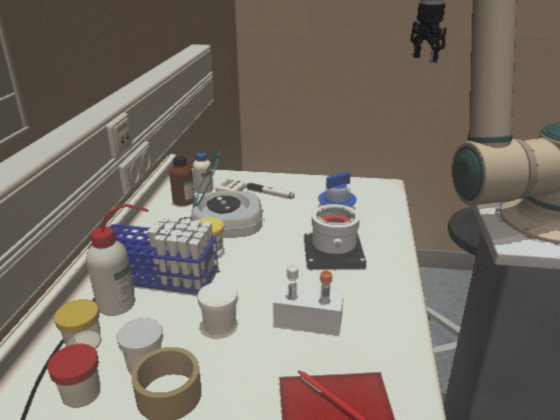

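View pics/top0.png

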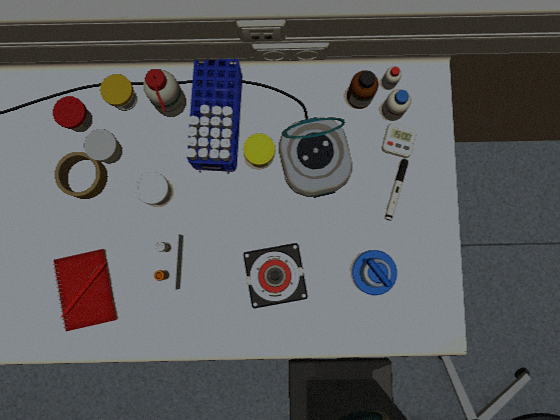

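The top view shows the orange cap at (161,275), white cap at (162,246), bucket at (275,275) and lid at (375,272), with its blade slanting down to the right. The marker is at (396,190). Next I measure them.

```bash
cat > h.py <<'E'
from rig import manip
import cv2,numpy as np
from scipy.spatial.transform import Rotation as R
def rot(q): return R.from_quat(np.roll(q,-1)).as_matrix()
def cam(n,st=None):
    c=manip.camera_info(n);K=c['camera_matrix']
    if n=='wrist':
        T=c['tool_from_camera'];Q=rot(st['ee_rot'])
        return K,Q@T[:3,:3],st['position']+Q@T[:3,3]
    return K,rot(c['orientation']),c['eye']
def cast(C,uv,z):
    K,Q,e=C; d=(np.c_[np.atleast_2d(uv),np.ones(len(np.atleast_2d(uv)))]@np.linalg.inv(K).T)@Q.T
    return e+d*((z-e[2])/d[:,2])[:,None]
def snap(n,f=None):
    st=manip.get_state();C=cam(n,st);im=manip.get_image(n)
    if f: cv2.imwrite(f'pics/{f}.png',im[:,:,::-1])
    return C,im,st
def blobs(im,lo,hi,box=None,amin=15):
    m=cv2.inRange(cv2.cvtColor(im,cv2.COLOR_RGB2HSV),lo,hi)
    if box: b=np.zeros_like(m);x0,y0,x1,y1=box;b[y0:y1,x0:x1]=1;m*=b
    c,_=cv2.findContours(m,cv2.RETR_EXTERNAL,cv2.CHAIN_APPROX_NONE)
    return sorted([k for k in c if cv2.contourArea(k)>amin],key=cv2.contourArea,reverse=True)
E
python3 - <<'E'
from h import *
np.set_printoptions(precision=4,suppress=True)
C=cam('top');im=cv2.imread('pics/top0.png')[:,:,::-1].copy()
k=blobs(im,(5,120,80),(20,255,255),(140,255,185,290))
for c in k: (p,r)=cv2.minEnclosingCircle(c);print('orange',p,r,cast(C,p,.104))
k=blobs(im,(0,0,150),(180,90,255),(150,236,175,256)) 
print('white',cast(C,(162,246),.108))
k=blobs(im,(100,100,40),(125,255,255),(345,240,405,305))
c=k[0];e=cv2.fitEllipse(cv2.convexHull(c));print('lid',e,cast(C,e[0],.02))
k=blobs(im,(0,120,80),(8,255,255),(245,245,305,305))
for c in k[:2]: (p,r)=cv2.minEnclosingCircle(c);print('seal',p,r,cast(C,p,.075))
k=blobs(im,(0,0,0),(180,255,70),(230,230,320,320))
b=cv2.minAreaRect(np.vstack(k));p=cv2.boxPoints(b);w=cast(C,p,.018);print('stand',b,w,w.mean(0))
E
cat > /tmp/crop.py <<'E'
import cv2
i=cv2.imread('pics/top0.png')[230:320,220:420]
cv2.imwrite('pics/crop1.png',cv2.resize(i,None,fx=4,fy=4,interpolation=cv2.INTER_CUBIC))
E
python3 /tmp/crop.py
```

```text
orange (158.60169982910156, 275.1440734863281) 4.893166542053223 [[0.4864 0.4248 0.104 ]]
white [[0.5407 0.4179 0.108 ]]
lid ((374.1697692871094, 272.1679992675781), (43.88359069824219, 45.11194610595703), 154.27587890625) [[0.4826 0.006  0.02  ]]
seal (274.3524475097656, 275.7049255371094) 16.378267288208008 [[0.4805 0.2084 0.075 ]]
stand ((274.7160339355469, 275.18798828125), (57.15390396118164, 56.25947952270508), 79.69515228271484) [[0.5287 0.2749 0.018 ]
 [0.547  0.161  0.018 ]
 [0.4328 0.1429 0.018 ]
 [0.415  0.2554 0.018 ]] [0.4809 0.2086 0.018 ]
```

View pics/crop1.png

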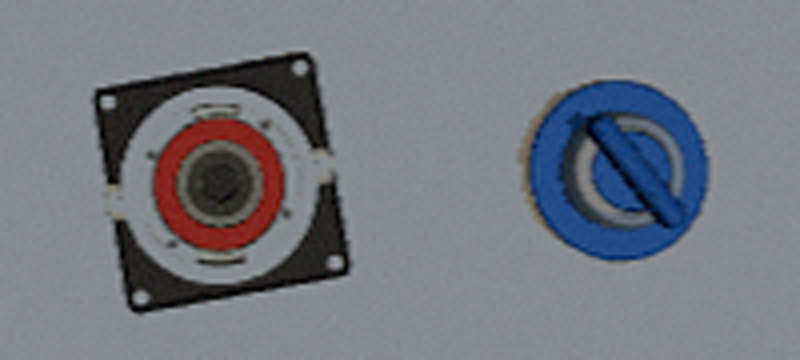

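The crop shows the bucket axis near (219,184), with the ring slits near (217,108) and (220,260). The lid's blade runs from (600,125) to (675,215), a yaw of about 40° in the world. I'll head for the orange tube.

```bash
python3 -m handwheel '[{"translation":[0.026,-0.031,0],"angular":[0,0,0],"hand":0},{"translation":[0.026,-0.031,0],"angular":[0,0,0],"hand":0},{"translation":[0.026,-0.031,0],"angular":[0,0,0],"hand":0},{"translation":[0.026,-0.031,0],"angular":[0,0,0],"hand":0},{"translation":[0.026,-0.031,0],"angular":[0,0,0],"hand":0},{"translation":[0.026,-0.031,0],"angular":[0,0,0],"hand":0},{"translation":[0.026,-0.031,0],"angular":[0,0,0],"hand":0},{"translation":[0.026,-0.031,0],"angular":[0,0,0],"hand":0},{"translation":[0.026,-0.031,0],"angular":[0,0,0],"hand":0},{"translation":[0.026,-0.031,0],"angular":[0,0,0],"hand":0}]' 30
python3 -m handwheel '[{"translation":[0.026,-0.031,0],"angular":[0,0,0],"hand":0},{"translation":[0.026,-0.031,0],"angular":[0,0,0],"hand":0},{"translation":[0.026,-0.031,0],"angular":[0,0,0],"hand":0},{"translation":[0.026,-0.031,0],"angular":[0,0,0],"hand":0},{"translation":[0.026,-0.031,0],"angular":[0,0,0],"hand":0},{"translation":[0.026,-0.031,0],"angular":[0,0,0],"hand":0},{"translation":[0.026,-0.031,0],"angular":[0,0,0],"hand":0},{"translation":[0.026,-0.031,0],"angular":[0,0,0],"hand":0},{"translation":[0.026,-0.031,0],"angular":[0,0,0],"hand":0},{"translation":[0.026,-0.031,0],"angular":[0,0,0],"hand":0}]'
```

```text
clock: 0.93
position: [0.3501, -0.1205, 0.2312]
ee_rot: [-0.0, 0.974, 0.227, 0.0]
contact_force: [1.3, -0.3, 0.2]
width: 0.0855
gripper_force: 0.0
clock: 1.77
position: [0.4459, 0.2727, 0.2309]
ee_rot: [0.0, 0.974, 0.228, -0.0]
contact_force: [1.7, 0.2, -0.2]
width: 0.0856
gripper_force: 0.0
```

```bash
python3 -m handwheel '[{"translation":[0,0,0],"angular":[0,0,-7],"hand":0},{"translation":[0,0,0],"angular":[0,0,-7],"hand":0},{"translation":[0,0,0],"angular":[0,0,-7],"hand":0},{"translation":[0,0,0],"angular":[0,0,-7],"hand":0},{"translation":[0,0,0],"angular":[0,0,-7],"hand":0},{"translation":[0,0,0],"angular":[0,0,-7],"hand":0},{"translation":[0,0,0],"angular":[0,0,-7],"hand":0},{"translation":[0,0,0],"angular":[0,0,-7],"hand":0},{"translation":[0,0,0],"angular":[0,0,-7],"hand":0},{"translation":[0,0,0],"angular":[0,0,-7],"hand":0}]' >/dev/null
python3 -m handwheel '[{"translation":[0,0,0],"angular":[0,0,-7],"hand":0},{"translation":[0,0,0],"angular":[0,0,-7],"hand":0},{"translation":[0,0,0],"angular":[0,0,-7],"hand":0},{"translation":[0,0,0],"angular":[0,0,-7],"hand":0},{"translation":[0,0,0],"angular":[0,0,-7],"hand":0},{"translation":[0,0,0],"angular":[0,0,-7],"hand":0},{"translation":[0,0,0],"angular":[0,0,-7],"hand":0},{"translation":[0,0,0],"angular":[0,0,-7],"hand":0},{"translation":[0,0,0],"angular":[0,0,-7],"hand":0},{"translation":[0,0,0],"angular":[0,0,-6.3],"hand":0}]'
python3 -m handwheel '[{"translation":[-0.005,0.037,0],"angular":[0,0,-3],"hand":0},{"translation":[-0.005,0.037,0],"angular":[0,0,-3],"hand":0},{"translation":[-0.005,0.037,0],"angular":[0,0,0],"hand":0},{"translation":[-0.005,0.037,0],"angular":[0,0,0],"hand":0},{"translation":[0,0,0],"angular":[0,0,0],"hand":0},{"translation":[0,0,0],"angular":[0,0,0],"hand":0}]'
python3 - <<'E'
from h import *
np.set_printoptions(precision=4,suppress=True)
C,im,st=snap('wrist','w1');print(st['position'],st['ee_rot'])
for lo,hi in (((0,120,70),(20,255,255)),):
  for c in blobs(im,lo,hi,None,100)[:4]:(p,r)=cv2.minEnclosingCircle(c);print(p,r,cast(C,p,.104))
E
```

```text
clock: 3.43
position: [0.446, 0.2704, 0.2308]
ee_rot: [-0.0, 0.123, 0.992, -0.0]
contact_force: [-0.7, 0.1, 0.3]
width: 0.0856
gripper_force: 0.0
clock: 3.93
position: [0.4931, 0.4135, 0.2296]
ee_rot: [-0.001, 0.072, 0.997, -0.001]
contact_force: [-1.1, -0.0, 0.1]
width: 0.0854
gripper_force: 0.0
[0.4931 0.4135 0.2296] [-0.0009  0.0723  0.9974 -0.0008]
(451.5, 121.0) 89.50568389892578 [[0.4469 0.5546 0.104 ]]
(66.25444030761719, 212.50592041015625) 33.849937438964844 [[0.4758 0.2269 0.104 ]]
(295.5, 191.59091186523438) 11.933977127075195 [[0.4859 0.4246 0.104 ]]
(480.5, 418.26922607421875) 15.517313003540039 [[0.7571 0.5848 0.104 ]]
```

View pics/w1.png

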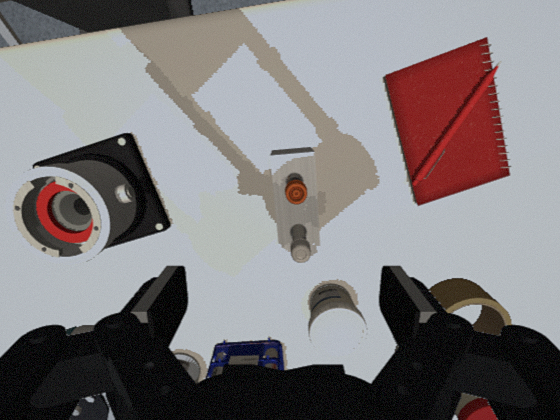

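The wrist view shows the orange cap at (295,192) and the white cap at (300,250). The orange cap's position agrees with the top view, so I descend and grip.

```bash
python3 -m handwheel '[{"translation":[0.0043,0.005,0.030],"angular":[0,0,0],"hand":0},{"translation":[0.0043,0.005,0.030],"angular":[0,0,0],"hand":0},{"translation":[0,0,0.030],"angular":[0,0,0],"hand":0},{"translation":[0,0,0.030],"angular":[0,0,0],"hand":0},{"translation":[0,0,0.020],"angular":[0,0,0],"hand":0.2},{"translation":[0,0,0.0126],"angular":[0,0,0],"hand":0.4},{"translation":[0,0,0],"angular":[0,0,0],"hand":0.6}]' 30
python3 -m handwheel '[{"translation":[0,0,0],"angular":[0,0,0],"hand":1},{"translation":[0,0,0],"angular":[0,0,0],"hand":1},{"translation":[0,0,0],"angular":[0,0,0],"hand":1},{"translation":[0,0,0],"angular":[0,0,0],"hand":1},{"translation":[0,0,0],"angular":[0,0,0],"hand":1},{"translation":[0,0,0],"angular":[0,0,0],"hand":1}]' 30
```

```text
clock: 4.57
position: [0.4838, 0.4201, 0.0756]
ee_rot: [-0.003, 0.074, 0.997, -0.003]
contact_force: [-0.8, -0.5, -0.4]
width: 0.0516
gripper_force: 0.0
clock: 5.07
position: [0.4871, 0.4238, 0.0803]
ee_rot: [0.001, 0.073, 0.997, 0.001]
contact_force: [-0.4, -0.9, 5.8]
width: 0.0182
gripper_force: 29.7
```

```bash
python3 -m handwheel '[{"translation":[0,0,-0.010],"angular":[0,0,0],"hand":1},{"translation":[0,0,-0.023],"angular":[0,0,0],"hand":1},{"translation":[0,0,-0.023],"angular":[0,0,0],"hand":1},{"translation":[0,0,-0.023],"angular":[0,0,0],"hand":1},{"translation":[0,0,-0.023],"angular":[0,0,0],"hand":1},{"translation":[0,0,-0.023],"angular":[0,0,0],"hand":1},{"translation":[0,0,0],"angular":[0,0,0],"hand":1}]'
python3 -m handwheel '[{"translation":[-0.0025,-0.0215,0],"angular":[0,0,0],"hand":1},{"translation":[-0.0025,-0.0215,0],"angular":[0,0,0],"hand":1},{"translation":[-0.0025,-0.0215,0],"angular":[0,0,0],"hand":1},{"translation":[-0.0025,-0.0215,0],"angular":[0,0,0],"hand":1},{"translation":[-0.0025,-0.0215,0],"angular":[0,0,0],"hand":1},{"translation":[-0.0025,-0.0215,0],"angular":[0,0,0],"hand":1},{"translation":[-0.0025,-0.0215,0],"angular":[0,0,0],"hand":1},{"translation":[-0.0025,-0.0215,0],"angular":[0,0,0],"hand":1},{"translation":[-0.0025,-0.0215,0],"angular":[0,0,0],"hand":1},{"translation":[-0.0025,-0.0215,0],"angular":[0,0,0],"hand":1}]'
python3 -m handwheel '[{"translation":[0,0,0],"angular":[0,0,0],"hand":1},{"translation":[0,0,0],"angular":[0,0,0],"hand":1},{"translation":[0,0,0],"angular":[0,0,0],"hand":1},{"translation":[0,0,0],"angular":[0,0,0],"hand":1}]'
python3 - <<'E'
from h import *
C,im,st=snap('side','s2');cv2.imwrite('pics/s2c.png',cv2.resize(im[130:270,270:400,::-1],None,fx=4,fy=4))
C,im,st=snap('wrist','w2');print(st['position'],st['ee_rot'])
E
```

```text
clock: 5.65
position: [0.4884, 0.4251, 0.2096]
ee_rot: [0.004, 0.073, 0.997, 0.003]
contact_force: [0.9, 1.3, -0.6]
width: 0.0178
gripper_force: 29.5
clock: 6.48
position: [0.4788, 0.206, 0.2033]
ee_rot: [-0.0, 0.073, 0.997, -0.0]
contact_force: [0.2, -0.1, -0.3]
width: 0.018
gripper_force: 29.5
clock: 6.82
position: [0.4795, 0.2079, 0.2036]
ee_rot: [-0.0, 0.073, 0.997, 0.0]
contact_force: [-0.1, -0.3, -0.1]
width: 0.0179
gripper_force: 29.5
[0.47951487 0.20791101 0.20353515] [-7.77238534e-05  7.28742755e-02  9.97341121e-01  1.52283019e-04]
```

View pics/w2.png

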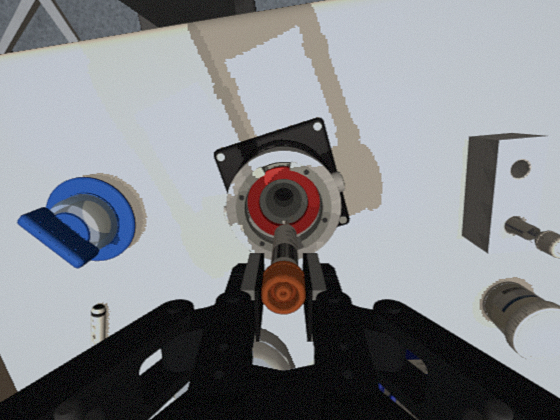

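View pics/s2c.png

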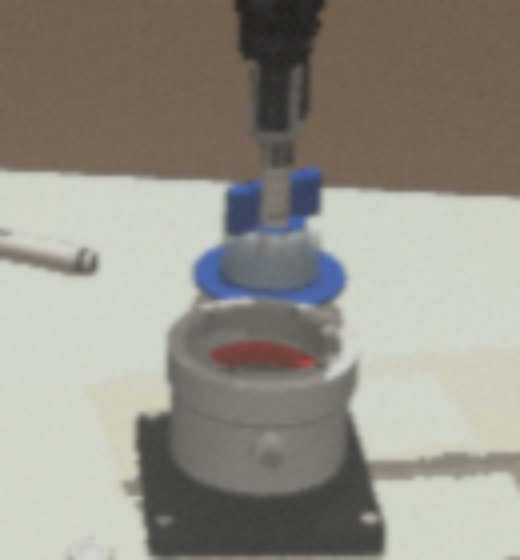

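The tube hangs upright from the gripper over the bucket: cap at (285,287), pocket at (283,197), lid at left. Now I check the horizontal offset between the cap and the bucket axis.

```bash
python3 - <<'E'
from h import *
np.set_printoptions(precision=4,suppress=True)
st=manip.get_state();C=cam('wrist',st);im=cv2.imread('pics/w2.png')[:,:,::-1].copy()
for c in blobs(im,(0,120,60),(4,255,255),(235,160,335,245),100)[:2]: 
  e=cv2.fitEllipse(cv2.convexHull(c));print('seal',e,cast(C,e[0],.073),cv2.contourArea(c))
for c in blobs(im,(5,120,60),(20,255,255),(240,250,330,330),100)[:1]:
  (p,r)=cv2.minEnclosingCircle(c);print('cap',p,r,cast(C,p,st['position'][2]+.0245))
m=blobs(im,(0,0,0),(180,255,75),(263,175,305,222),50)[0];e=cv2.fitEllipse(m);print('pocket',e,cast(C,e[0],.063),cast(C,e[0],.051))
for c in blobs(im,(100,100,40),(125,255,255),(0,160,150,280),300)[:2]:
  print(cv2.minAreaRect(c),cv2.contourArea(c))
E
```

```text
seal ((282.96539306640625, 201.28961181640625), (69.47184753417969, 71.77400970458984), 101.13555908203125) [[0.4807 0.2073 0.073 ]] 1701.5
cap (283.14056396484375, 286.8131103515625) 26.469886779785156 [[0.4753 0.2082 0.228 ]]
pocket ((282.39739990234375, 202.40126037597656), (40.49342346191406, 44.84632110595703), 122.28189849853516) [[0.4843 0.2062 0.063 ]] [[0.4875 0.2057 0.051 ]]
((83.00001525878906, 222.00001525878906), (96.16651916503906, 93.33808135986328), 45.0) 6768.5
```

```bash
python3 -m handwheel '[{"translation":[-0.002,0,0.012],"angular":[0,0,0],"hand":1},{"translation":[0,0,0.014],"angular":[0,0,0],"hand":1},{"translation":[0,0,0.014],"angular":[0,0,0],"hand":1},{"translation":[0,0,0.012],"angular":[0,0,0],"hand":1},{"translation":[0,0,0.008],"angular":[0,0,0],"hand":1},{"translation":[0,0,0.006],"angular":[0,0,0],"hand":1},{"translation":[0,0,0.005],"angular":[0,0,0],"hand":1},{"translation":[0,0,0.005],"angular":[0,0,0],"hand":1},{"translation":[0,0,0.005],"angular":[0,0,0],"hand":1},{"translation":[0,0,0.004],"angular":[0,0,0],"hand":1}]'
python3 -m handwheel '[{"translation":[0,0,0.003],"angular":[0,0,0],"hand":1},{"translation":[0,0,0.003],"angular":[0,0,0],"hand":1},{"translation":[0,0,0.003],"angular":[0,0,0],"hand":1},{"translation":[0,0,0.002],"angular":[0,0,0],"hand":1},{"translation":[0,0,0.001],"angular":[0,0,0],"hand":1},{"translation":[0,0,0.001],"angular":[0,0,0],"hand":1},{"translation":[0,0,0],"angular":[0,0,0],"hand":1}]'
```

```text
clock: 7.75
position: [0.4817, 0.2068, 0.1185]
ee_rot: [0.0, 0.073, 0.997, 0.0]
contact_force: [-0.2, -0.1, -0.6]
width: 0.0179
gripper_force: 29.5
clock: 8.33
position: [0.4815, 0.2067, 0.1056]
ee_rot: [-0.0, 0.073, 0.997, -0.0]
contact_force: [-0.5, -0.0, -0.3]
width: 0.0182
gripper_force: 29.5
```

```bash
python3 -m handwheel '[{"translation":[0,0,0.002],"angular":[0,0,0],"hand":1},{"translation":[0,0,0.002],"angular":[0,0,0],"hand":1},{"translation":[0,0,0.001],"angular":[0,0,0],"hand":1},{"translation":[0,0,0],"angular":[0,0,0],"hand":1}]'
python3 -m handwheel '[{"translation":[0,0,0.001],"angular":[0,0,0],"hand":1},{"translation":[0,0,0.001],"angular":[0,0,0],"hand":1},{"translation":[0,0,0],"angular":[0,0,0],"hand":1}]'
python3 -m handwheel '[{"translation":[0,0,0.001],"angular":[0,0,0],"hand":1},{"translation":[0,0,0],"angular":[0,0,0],"hand":1}]'
python3 -m handwheel '[{"translation":[0,0,0.001],"angular":[0,0,0],"hand":1},{"translation":[0,0,0],"angular":[0,0,0],"hand":1}]'
```

```text
clock: 8.67
position: [0.4813, 0.2067, 0.1003]
ee_rot: [-0.0, 0.073, 0.997, -0.0]
contact_force: [-0.4, -0.1, -0.3]
width: 0.018
gripper_force: 29.5
clock: 8.92
position: [0.4814, 0.2067, 0.0985]
ee_rot: [-0.0, 0.073, 0.997, -0.0]
contact_force: [-0.0, -0.2, -0.3]
width: 0.018
gripper_force: 29.5
clock: 9.08
position: [0.4821, 0.2069, 0.0983]
ee_rot: [0.001, 0.073, 0.997, 0.0]
contact_force: [-1.1, 0.8, 4.8]
width: 0.018
gripper_force: 29.8
clock: 9.25
position: [0.4828, 0.207, 0.0983]
ee_rot: [0.002, 0.073, 0.997, 0.0]
contact_force: [-0.5, -1.0, 8.5]
width: 0.0181
gripper_force: 30.2
```

```bash
python3 -m handwheel '[{"translation":[0,0,-0.001],"angular":[0,0,0],"hand":0.7},{"translation":[0,0,0],"angular":[0,0,0],"hand":0.6},{"translation":[0,0,0],"angular":[0,0,0],"hand":0.4},{"translation":[0,0,0],"angular":[0,0,0],"hand":0.4},{"translation":[0,0,0],"angular":[0,0,0],"hand":0.4},{"translation":[0,0,0],"angular":[0,0,0],"hand":0.3},{"translation":[0,0,-0.005],"angular":[0,0,0],"hand":0.3},{"translation":[0,0,-0.035],"angular":[0,0,0],"hand":0.2},{"translation":[0,0,-0.035],"angular":[0,0,0],"hand":0},{"translation":[0,0,-0.035],"angular":[0,0,0],"hand":0}]'
python3 -m handwheel '[{"translation":[0.0,0,-0.035],"angular":[0,0,0],"hand":0},{"translation":[0,0,0],"angular":[0,0,0],"hand":0},{"translation":[0,0,0],"angular":[0,0,0],"hand":0},{"translation":[0,0,0],"angular":[0,0,0],"hand":0}]'
python3 - <<'E'
from h import *
np.set_printoptions(precision=4,suppress=True)
C,im,st=snap('wrist','w3');print(st['position'],st['ee_rot'])
# rectified plan view of ring at z=.09, 6 px/mm... world axes: right=-y, up=+x
g=np.array([[.4807+.06,.208+.06],[.4807+.06,.208-.06],[.4807-.06,.208-.06],[.4807-.06,.208+.06]])
K,Q,e=C
p=[]
for a in g:
  v=K@(Q.T@(np.r_[a,.09]-e));p.append(v[:2]/v[2])
H=cv2.getPerspectiveTransform(np.float32(p),np.float32([[0,0],[599,0],[599,599],[0,599]]))
cv2.imwrite('pics/ring.png',cv2.warpPerspective(im,H,(600,600))[:,:,::-1])
E
```

```text
clock: 10.08
position: [0.481, 0.2066, 0.2088]
ee_rot: [-0.001, 0.073, 0.997, -0.0]
contact_force: [0.9, -0.5, 0.8]
width: 0.0852
gripper_force: 0.0
clock: 10.42
position: [0.4811, 0.2066, 0.2425]
ee_rot: [-0.0, 0.073, 0.997, -0.0]
contact_force: [-0.3, -0.2, 0.2]
width: 0.0854
gripper_force: 0.0
[0.4811 0.2066 0.2425] [-0.0001  0.0733  0.9973 -0.0001]
```

View pics/ring.png

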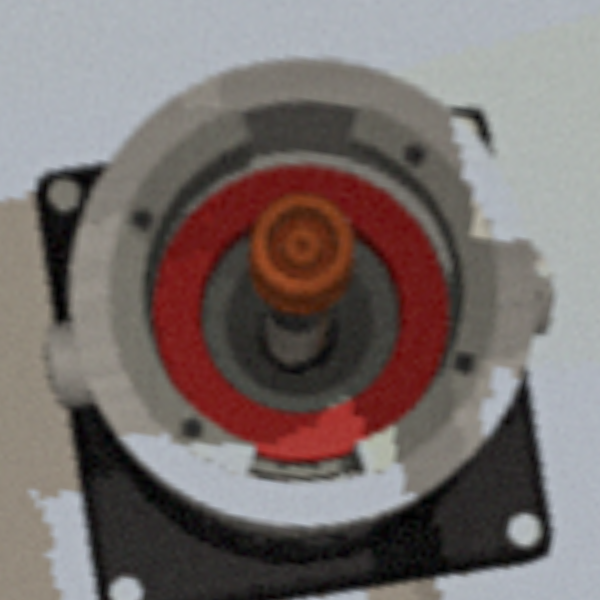

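View pics/w3.png

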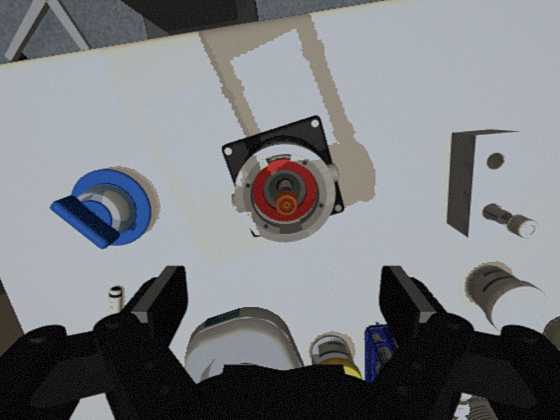

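The ring picture shows the rim centred at about (304,291). The gaps are at the top, (247..354, ~123), and the bottom, (252..362, ~455), so the gap axis yaw is about +1° in the world. The tube stands in its pocket. In the wrist view the lid is at left. Next I look at the lid from above.

```bash
python3 -m handwheel '[{"translation":[0,0,0],"angular":[0,0,-6.9],"hand":0},{"translation":[0,0,0],"angular":[0,0,-6.9],"hand":0},{"translation":[0,0,0],"angular":[0,0,-6.9],"hand":0},{"translation":[0,0,0],"angular":[0,0,-6.9],"hand":0},{"translation":[0,0,0],"angular":[0,0,-6.9],"hand":0},{"translation":[0,0,0],"angular":[0,0,-6.9],"hand":0},{"translation":[0,0,0],"angular":[0,0,-6.9],"hand":0}]'
python3 -m handwheel '[{"translation":[0.021,-0.026,0],"angular":[0,0,0],"hand":0},{"translation":[0.021,-0.026,0],"angular":[0,0,0],"hand":0},{"translation":[0.021,-0.026,0],"angular":[0,0,0],"hand":0},{"translation":[0.021,-0.026,0],"angular":[0,0,0],"hand":0},{"translation":[0.021,-0.026,0],"angular":[0,0,0],"hand":0},{"translation":[0.021,-0.026,0],"angular":[0,0,0],"hand":0},{"translation":[0,0,0],"angular":[0,0,0],"hand":0},{"translation":[0,0,0],"angular":[0,0,0],"hand":0}]'
python3 - <<'E'
from h import *
np.set_printoptions(precision=4,suppress=True)
C,im,st=snap('wrist','w4');print(st['position'],st['ee_rot'])
K,Q,e=C;c0=np.array([.4826,.006]);p=[]
for a in ((.06,.06),(.06,-.06),(-.06,-.06),(-.06,.06)):
  v=K@(Q.T@(np.r_[c0+a,.088]-e));p.append(v[:2]/v[2])
H=cv2.getPerspectiveTransform(np.float32(p),np.float32([[0,0],[599,0],[599,599],[0,599]]))
cv2.imwrite('pics/lid.png',cv2.warpPerspective(im,H,(600,600))[:,:,::-1])
E
```

```text
clock: 11.05
position: [0.4805, 0.2064, 0.2406]
ee_rot: [-0.002, -0.344, 0.939, 0.0]
contact_force: [-0.5, -0.6, -0.4]
width: 0.0853
gripper_force: 0.0
clock: 11.72
position: [0.484, 0.005, 0.2411]
ee_rot: [-0.002, -0.339, 0.941, 0.001]
contact_force: [-0.3, -0.2, 0.1]
width: 0.0855
gripper_force: 0.0
[0.484  0.005  0.2411] [-0.0015 -0.3394  0.9407  0.0009]
```

View pics/lid.png

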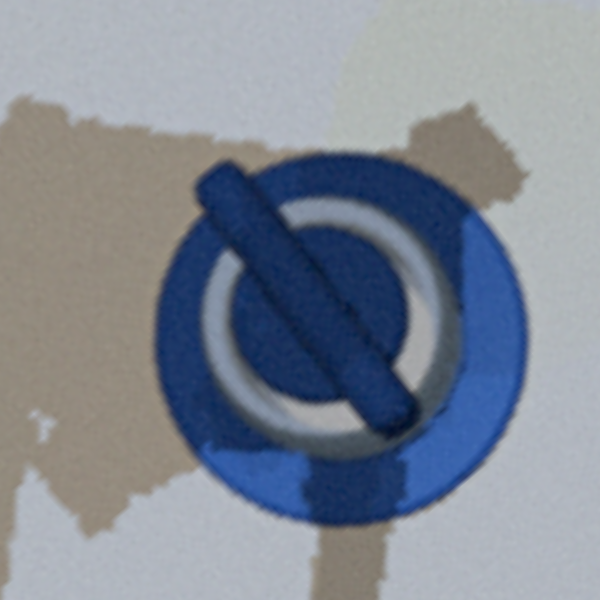

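The rectified lid view shows the blade from (215,174) to (398,414), centre about (306,297) and yaw about 36.5°. I align the gripper, descend and grip.

```bash
python3 -m handwheel '[{"translation":[0.0006,0.0008,0.033],"angular":[0,0,3.2],"hand":0},{"translation":[0,0,0.035],"angular":[0,0,0],"hand":0},{"translation":[0,0,0.035],"angular":[0,0,0],"hand":0},{"translation":[0,0,0.030],"angular":[0,0,0],"hand":0},{"translation":[0,0,0.020],"angular":[0,0,0],"hand":0},{"translation":[0,0,0.012],"angular":[0,0,0],"hand":0.3},{"translation":[0,0,0.006],"angular":[0,0,0],"hand":0.5},{"translation":[0,0,0.002],"angular":[0,0,0],"hand":0.6},{"translation":[0,0,0.001],"angular":[0,0,0],"hand":0.6},{"translation":[0,0,0.001],"angular":[0,0,0],"hand":0.7}]' 40
python3 -m handwheel '[{"translation":[0,0,0],"angular":[0,0,0],"hand":0.8},{"translation":[0,0,0],"angular":[0,0,0],"hand":1},{"translation":[0,0,0],"angular":[0,0,0],"hand":1},{"translation":[0,0,0],"angular":[0,0,0],"hand":1},{"translation":[0,0,0],"angular":[0,0,0],"hand":1},{"translation":[0,0,0],"angular":[0,0,0],"hand":1}]' 40
```

```text
clock: 12.6
position: [0.4846, 0.0069, 0.0683]
ee_rot: [0.001, -0.315, 0.949, -0.0]
contact_force: [-0.6, -0.3, -0.3]
width: 0.0263
gripper_force: 0.0
clock: 13.1
position: [0.4846, 0.0064, 0.0685]
ee_rot: [0.001, -0.315, 0.949, -0.0]
contact_force: [-0.4, 0.9, 5.8]
width: 0.011
gripper_force: 44.3
```

```bash
python3 -m handwheel '[{"translation":[0,0,-0.003],"angular":[0,0,0],"hand":1},{"translation":[0,0,-0.010],"angular":[0,0,0],"hand":1},{"translation":[0,0,-0.023],"angular":[0,0,0],"hand":1},{"translation":[0,0,-0.030],"angular":[0,0,0],"hand":1},{"translation":[0,0,-0.030],"angular":[0,0,0],"hand":1},{"translation":[0,0,-0.030],"angular":[0,0,0],"hand":1},{"translation":[0,0,-0.023],"angular":[0,0,0],"hand":1},{"translation":[0,0,-0.005],"angular":[0,0,0],"hand":1},{"translation":[0,0,0],"angular":[0,0,0],"hand":1}]' 100
python3 -m handwheel '[{"translation":[-0.015,0.0202,0],"angular":[0,0,0],"hand":1},{"translation":[-0.015,0.0202,0],"angular":[0,0,0],"hand":1},{"translation":[-0.015,0.0202,0],"angular":[0,0,0],"hand":1},{"translation":[-0.015,0.0202,0],"angular":[0,0,0],"hand":1},{"translation":[-0.015,0.0202,0],"angular":[0,0,0],"hand":1},{"translation":[-0.015,0.0202,0],"angular":[0,0,0],"hand":1},{"translation":[-0.015,0.0202,0],"angular":[0,0,0],"hand":1},{"translation":[-0.015,0.0202,0],"angular":[0,0,0],"hand":1}]'
python3 -m handwheel '[{"translation":[0,0,0],"angular":[0,0,5.95],"hand":1},{"translation":[0,0,0],"angular":[0,0,5.95],"hand":1},{"translation":[0,0,0],"angular":[0,0,5.95],"hand":1},{"translation":[0,0,0],"angular":[0,0,5.95],"hand":1},{"translation":[0,0,0],"angular":[0,0,5.95],"hand":1},{"translation":[0,0,0],"angular":[0,0,5.95],"hand":1},{"translation":[0,0,0],"angular":[0,0,0],"hand":1},{"translation":[0,0,0],"angular":[0,0,0],"hand":1},{"translation":[0,0,0],"angular":[0,0,0],"hand":1}]'
python3 - <<'E'
from h import *
np.set_printoptions(precision=4,suppress=True)
C,im,st=snap('wrist','w5');print(st['position'],st['ee_rot'],st['contact_force'],st['moment'])
E
```

```text
clock: 13.85
position: [0.4846, 0.0062, 0.2228]
ee_rot: [0.001, -0.315, 0.949, -0.001]
contact_force: [0.4, -0.8, -2.4]
width: 0.0096
gripper_force: 99.4
clock: 14.52
position: [0.4819, 0.2084, 0.2188]
ee_rot: [-0.003, -0.315, 0.949, -0.0]
contact_force: [-0.4, 0.7, -1.4]
width: 0.0095
gripper_force: 99.3
clock: 15.27
position: [0.4829, 0.2074, 0.2203]
ee_rot: [-0.001, -0.01, 1.0, -0.0]
contact_force: [0.4, -0.4, -1.3]
width: 0.0096
gripper_force: 99.3
[0.4829 0.2074 0.2203] [-0.0013 -0.0096  1.     -0.0004] [ 0.4358 -0.4135 -1.2827] [-0.0492 -0.0242  0.0024]
```

View pics/w5.png

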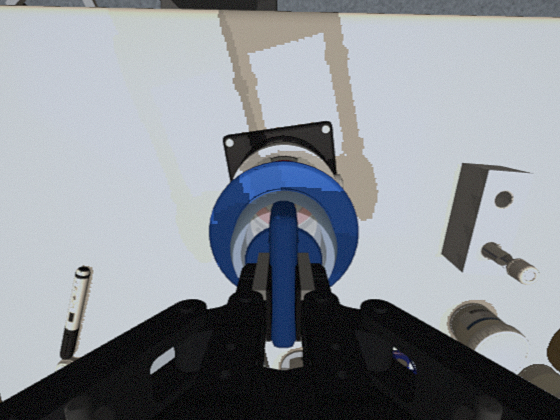

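The lid is held level with its blade along the view. The flange spans columns 209–359, with its top at row 163. I'll measure its centre in the hand.

```bash
python3 - <<'E'
from h import *
np.set_printoptions(precision=4,suppress=True)
st=manip.get_state();C=cam('wrist',st);im=cv2.imread('pics/w5.png')[:,:,::-1].copy()
c=blobs(im,(100,90,30),(128,255,255),(190,150,380,350),1000)[0][:,0]
h=cv2.convexHull(c)[:,0]; h=c[(c[:,1]<255)]
# outer points only: farthest from centre per angle
d=h-np.array([284,236]);r=np.hypot(*d.T);a=np.round(np.degrees(np.arctan2(d[:,1],d[:,0]))/3)
o=np.array([h[a==k][r[a==k].argmax()] for k in np.unique(a)])
o=o[np.hypot(*(o-[284,236]).T)>65]
for zl in (.021,.025):
  w=cast(C,o,st['position'][2]-.0685+zl)[:,:2]
  s=np.linalg.lstsq(np.c_[2*w,np.ones(len(w))],(w**2).sum(1),rcond=None)[0]
  cc=s[:2];print(zl,cc,'r',np.sqrt(s[2]+cc@cc),'off',cc-st['position'][:2],len(o))
E
```

```text
0.021 [0.4839 0.2072] r 0.04613593163180296 off [ 0.0008 -0.0003] 72
0.025 [0.4824 0.2072] r 0.0451679655832692 off [-0.0007 -0.0004] 72
```

```bash
python3 -m handwheel '[{"translation":[0,0,0.010],"angular":[0,0,0],"hand":1},{"translation":[0,0,0.014],"angular":[0,0,0],"hand":1},{"translation":[0,0,0.014],"angular":[0,0,0],"hand":1},{"translation":[0,0,0.010],"angular":[0,0,0],"hand":1},{"translation":[0,0,0.006],"angular":[0,0,0],"hand":1},{"translation":[0,0,0.003],"angular":[0,0,0],"hand":1},{"translation":[0,0,0],"angular":[0,0,0],"hand":1}]' 100
python3 -m handwheel '[{"translation":[0,0,0.001],"angular":[0,0,0],"hand":1},{"translation":[0,0,0.001],"angular":[0,0,0],"hand":1},{"translation":[0,0,0.001],"angular":[0,0,0],"hand":1},{"translation":[0,0,0],"angular":[0,0,0],"hand":1}]'
python3 -m handwheel '[{"translation":[0,0,0.001],"angular":[0,0,0],"hand":1},{"translation":[0,0,0.001],"angular":[0,0,0],"hand":1},{"translation":[0,0,0],"angular":[0,0,0],"hand":1}]'
python3 -m handwheel '[{"translation":[0,0,0.001],"angular":[0,0,0],"hand":1},{"translation":[0,0,0.001],"angular":[0,0,0],"hand":1},{"translation":[0,0,0],"angular":[0,0,0],"hand":1}]'
```

```text
clock: 15.9
position: [0.4833, 0.2076, 0.164]
ee_rot: [-0.001, -0.009, 1.0, -0.0]
contact_force: [0.5, -0.4, -1.1]
width: 0.0093
gripper_force: 99.3
clock: 16.23
position: [0.4837, 0.2078, 0.1619]
ee_rot: [0.0, -0.009, 1.0, 0.0]
contact_force: [0.3, -0.0, -0.2]
width: 0.0097
gripper_force: 99.3
clock: 16.48
position: [0.4835, 0.2077, 0.1596]
ee_rot: [-0.0, -0.009, 1.0, -0.0]
contact_force: [-0.9, -0.6, -2.2]
width: 0.0097
gripper_force: 99.3
clock: 16.73
position: [0.4834, 0.2077, 0.1574]
ee_rot: [-0.0, -0.009, 1.0, -0.0]
contact_force: [-0.1, 0.8, -1.5]
width: 0.0093
gripper_force: 99.3
```

```bash
python3 -m handwheel '[{"translation":[0,0,0.001],"angular":[0,0,0],"hand":1},{"translation":[0,0,0.001],"angular":[0,0,0],"hand":1},{"translation":[0,0,0],"angular":[0,0,0],"hand":1}]'
python3 -m handwheel '[{"translation":[0,0,0.001],"angular":[0,0,0],"hand":1},{"translation":[0,0,0.001],"angular":[0,0,0],"hand":1},{"translation":[0,0,0],"angular":[0,0,0],"hand":1}]'
python3 -m handwheel '[{"translation":[0,0,0.001],"angular":[0,0,0],"hand":1},{"translation":[0,0,0],"angular":[0,0,0],"hand":1}]'
```

```text
clock: 16.98
position: [0.4834, 0.2077, 0.1554]
ee_rot: [-0.0, -0.009, 1.0, -0.0]
contact_force: [-0.6, -0.4, -1.9]
width: 0.0098
gripper_force: 99.3
clock: 17.23
position: [0.4834, 0.2077, 0.1534]
ee_rot: [-0.0, -0.009, 1.0, -0.0]
contact_force: [0.5, 0.3, -1.5]
width: 0.0097
gripper_force: 99.3
clock: 17.4
position: [0.4835, 0.2077, 0.1525]
ee_rot: [-0.0, -0.009, 1.0, -0.0]
contact_force: [-0.0, 0.5, -1.1]
width: 0.0101
gripper_force: 99.3
```

```bash
python3 -m handwheel '[{"translation":[0,0,0.001],"angular":[0,0,0],"hand":1},{"translation":[0,0,0.001],"angular":[0,0,0],"hand":1},{"translation":[0,0,0],"angular":[0,0,0],"hand":1}]'
python3 -m handwheel '[{"translation":[0,0,0.001],"angular":[0,0,0],"hand":1},{"translation":[0,0,0.001],"angular":[0,0,0],"hand":1},{"translation":[0,0,0],"angular":[0,0,0],"hand":1}]'
python3 -m handwheel '[{"translation":[0,0,0.001],"angular":[0,0,0],"hand":1},{"translation":[0,0,0.001],"angular":[0,0,0],"hand":1},{"translation":[0,0,0],"angular":[0,0,0],"hand":1}]'
```

```text
clock: 17.65
position: [0.4835, 0.2077, 0.1505]
ee_rot: [-0.0, -0.009, 1.0, -0.0]
contact_force: [-0.5, 0.2, -2.2]
width: 0.0098
gripper_force: 99.3
clock: 17.9
position: [0.4834, 0.2077, 0.1484]
ee_rot: [-0.0, -0.009, 1.0, -0.0]
contact_force: [-0.1, -0.3, -1.3]
width: 0.0094
gripper_force: 99.3
clock: 18.15
position: [0.4834, 0.2077, 0.1464]
ee_rot: [-0.0, -0.009, 1.0, -0.0]
contact_force: [-0.3, -0.0, -1.3]
width: 0.0097
gripper_force: 99.3
```

The ears went straight into the gaps. I continue down to the seal.

```bash
python3 -m handwheel '[{"translation":[0,0,0.001],"angular":[0,0,0],"hand":1},{"translation":[0,0,0.001],"angular":[0,0,0],"hand":1},{"translation":[0,0,0.001],"angular":[0,0,0],"hand":1},{"translation":[0,0,0],"angular":[0,0,0],"hand":1}]'
python3 -m handwheel '[{"translation":[0,0,0.001],"angular":[0,0,0],"hand":1},{"translation":[0,0,0.001],"angular":[0,0,0],"hand":1},{"translation":[0,0,0],"angular":[0,0,0],"hand":1}]'
python3 -m handwheel '[{"translation":[0,0,0.0005],"angular":[0,0,0],"hand":1},{"translation":[0,0,0],"angular":[0,0,0],"hand":1},{"translation":[0,0,0],"angular":[0,0,0],"hand":1}]'
python3 -c "
from rig import manip;print(manip.get_state()['moment'])"
```

```text
clock: 18.48
position: [0.4834, 0.2077, 0.1434]
ee_rot: [-0.0, -0.009, 1.0, -0.0]
contact_force: [-0.1, 0.4, -2.0]
width: 0.0096
gripper_force: 99.3
clock: 18.73
position: [0.4837, 0.2078, 0.1417]
ee_rot: [0.0, -0.009, 1.0, -0.0]
contact_force: [-0.0, -0.2, 1.0]
width: 0.0098
gripper_force: 99.6
clock: 18.98
position: [0.4837, 0.2078, 0.1414]
ee_rot: [0.0, -0.009, 1.0, -0.0]
contact_force: [-0.4, -1.0, 1.0]
width: 0.0097
gripper_force: 99.6
[-0.09334905  0.09664034 -0.06485836]
```

```bash
python3 -m handwheel '[{"translation":[0,0,0],"angular":[0,0,4],"hand":1},{"translation":[0,0,0],"angular":[0,0,4],"hand":1},{"translation":[0,0,0],"angular":[0,0,4],"hand":1},{"translation":[0,0,0],"angular":[0,0,3],"hand":1},{"translation":[0,0,0],"angular":[0,0,0],"hand":1}]'
python3 -c "
from rig import manip;print(manip.get_state()['moment'])"
python3 -m handwheel '[{"translation":[0,0,0.0003],"angular":[0,0,3],"hand":1},{"translation":[0,0,0.0003],"angular":[0,0,3],"hand":1},{"translation":[0,0,0.0003],"angular":[0,0,3],"hand":1},{"translation":[0,0,0.0003],"angular":[0,0,3],"hand":1},{"translation":[0,0,0],"angular":[0,0,0],"hand":1}]'
python3 -c "
from rig import manip;print(manip.get_state()['moment'])"
```

```text
clock: 19.4
position: [0.4839, 0.2079, 0.1414]
ee_rot: [0.0, 0.122, 0.992, 0.0]
contact_force: [-0.0, 0.2, 0.7]
width: 0.0095
gripper_force: 99.5
[0.03483038 0.01569396 0.02358126]
clock: 19.82
position: [0.484, 0.2079, 0.1404]
ee_rot: [0.0, 0.225, 0.974, 0.0]
contact_force: [0.2, -0.2, 2.0]
width: 0.0102
gripper_force: 99.9
[ 0.06191811  0.0300233  -0.03053833]
```

```bash
python3 -m handwheel '[{"translation":[0,0,0.0003],"angular":[0,0,3],"hand":1},{"translation":[0,0,0.0003],"angular":[0,0,3],"hand":1},{"translation":[0,0,0.0003],"angular":[0,0,3],"hand":1},{"translation":[0,0,0.0003],"angular":[0,0,3],"hand":1},{"translation":[0,0,0],"angular":[0,0,0],"hand":1}]'
python3 -c "
from rig import manip;print(manip.get_state()['moment'])"
python3 -m handwheel '[{"translation":[0,0,0.0003],"angular":[0,0,3],"hand":1},{"translation":[0,0,0.0003],"angular":[0,0,3],"hand":1},{"translation":[0,0,0.0003],"angular":[0,0,3],"hand":1},{"translation":[0,0,0.0003],"angular":[0,0,3],"hand":1},{"translation":[0,0,0],"angular":[0,0,0],"hand":1}]'
python3 -c "
from rig import manip;print(manip.get_state()['moment'])"
```

```text
clock: 20.23
position: [0.484, 0.2076, 0.1393]
ee_rot: [0.001, 0.325, 0.946, 0.0]
contact_force: [-0.6, -0.3, 4.9]
width: 0.0098
gripper_force: 100.1
[-0.20435679  0.08193388 -0.06760091]
clock: 20.65
position: [0.4837, 0.2077, 0.1382]
ee_rot: [0.0, 0.422, 0.907, 0.0]
contact_force: [-1.2, -1.1, 5.0]
width: 0.0095
gripper_force: 100.3
[-0.12996726  0.26291921 -0.14431225]
```

```bash
python3 -m handwheel '[{"translation":[0,0,0.0003],"angular":[0,0,3],"hand":1},{"translation":[0,0,0.0002],"angular":[0,0,3],"hand":1},{"translation":[0,0,0],"angular":[0,0,2],"hand":1},{"translation":[0,0,0],"angular":[0,0,0],"hand":1}]'
python3 -c "
from rig import manip;print(manip.get_state()['moment'])"
python3 -m handwheel '[{"translation":[0,0,0],"angular":[0,0,2],"hand":1},{"translation":[0,0,0],"angular":[0,0,1],"hand":1},{"translation":[0,0,0],"angular":[0,0,0],"hand":1}]'
python3 -c "
from rig import manip;print(manip.get_state()['moment'])"
python3 -m handwheel '[{"translation":[0,0,0],"angular":[0,0,1],"hand":1},{"translation":[0,0,0],"angular":[0,0,1],"hand":1},{"translation":[0,0,0],"angular":[0,0,0],"hand":1}]'
python3 -c "
from rig import manip;print(manip.get_state()['moment'])"
```

```text
clock: 20.98
position: [0.4837, 0.2077, 0.1378]
ee_rot: [0.0, 0.484, 0.875, 0.0]
contact_force: [-1.2, -1.1, 5.5]
width: 0.0095
gripper_force: 100.3
[-0.16186966  0.20775441 -0.06598073]
clock: 21.23
position: [0.4835, 0.2077, 0.1378]
ee_rot: [0.0, 0.506, 0.862, -0.0]
contact_force: [-2.0, -0.6, 6.5]
width: 0.0097
gripper_force: 100.4
[-0.12034791  0.2928748   0.13015561]
clock: 21.48
position: [0.4827, 0.2075, 0.1377]
ee_rot: [-0.0, 0.521, 0.853, -0.001]
contact_force: [-2.0, -1.6, 6.9]
width: 0.0098
gripper_force: 100.5
[-0.20859492  0.55674286  0.13711571]
```

```bash
for i in 1; do :; done; python3 -m handwheel '[{"translation":[0,0,0],"angular":[0,0,1],"hand":1},{"translation":[0,0,0],"angular":[0,0,0],"hand":1}]'
python3 -c "
from rig import manip;print(manip.get_state()['moment'])"
python3 -m handwheel '[{"translation":[0,0,0],"angular":[0,0,1],"hand":1},{"translation":[0,0,0],"angular":[0,0,0],"hand":1}]'
python3 -c "
from rig import manip;print(manip.get_state()['moment'])"
```

```text
clock: 21.65
position: [0.4824, 0.2073, 0.1377]
ee_rot: [-0.001, 0.528, 0.849, -0.001]
contact_force: [-3.4, -0.8, 8.4]
width: 0.0098
gripper_force: 100.6
[-0.24331664  0.59034415  0.21946901]
clock: 21.82
position: [0.4822, 0.2073, 0.1377]
ee_rot: [-0.001, 0.535, 0.845, -0.001]
contact_force: [-3.8, -2.4, 7.5]
width: 0.0098
gripper_force: 100.8
[-0.22511243  0.72571771  0.49777849]
```

Torque is rising to 0.5 N m at 65.7° and the lid has come down 3.7 mm, so it is at the stop. I release and back away.

```bash
python3 -m handwheel '[{"translation":[0,0,0],"angular":[0,0,0],"hand":0.7},{"translation":[0,0,0],"angular":[0,0,0],"hand":0.6},{"translation":[0,0,0],"angular":[0,0,0],"hand":0.5},{"translation":[0,0,0],"angular":[0,0,0],"hand":0.4},{"translation":[0,0,-0.003],"angular":[0,0,0],"hand":0.4},{"translation":[0,0,-0.020],"angular":[0,0,0],"hand":0.3},{"translation":[0,0,-0.030],"angular":[0,0,0],"hand":0.2},{"translation":[0,0,-0.035],"angular":[0,0,0],"hand":0.2},{"translation":[0,0,-0.035],"angular":[0,0,0],"hand":0.2},{"translation":[0,0,0],"angular":[0,0,0],"hand":0.2}]'
python3 - <<'E'
from h import *
C,im,st=snap('side','s3');C2,im2,st=snap('wrist','w6');print(st['position'],st['ee_rot'])
a=cv2.resize(im[140:270,270:400,::-1],(400,400));b=cv2.resize(im2[:,:,::-1],(400,300));b=cv2.copyMakeBorder(b,0,100,0,0,0)
cv2.imwrite('pics/fin.png',np.hstack([a,b]))
E
```

```text
clock: 22.65
position: [0.4875, 0.2089, 0.2675]
ee_rot: [0.005, 0.537, 0.843, 0.005]
contact_force: [1.1, -0.2, 0.9]
width: 0.0683
gripper_force: 0.0
[0.48606717 0.20847752 0.26436832] [0.00313173 0.53723846 0.84341738 0.00348434]
```

View pics/fin.png

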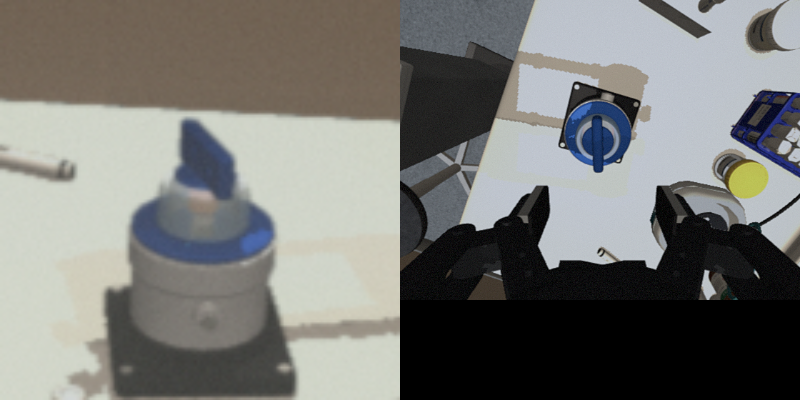

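The left picture shows the flange flush on the rim and level, with the orange cap visible under the dome at (205,200). The right picture shows the blade at (597,143) still in line with the tool, so it did not turn back on release. I hand the job in.

```bash
python3 -c "
from rig import manip;print(manip.sign_off())"
```

```text
the job is handed in; nothing more can be done
None
```

The orange tube stands in the bucket's pocket and the lid is twisted 65.7° clockwise to its stop (0.5 N m, down 3.7 mm); I handed the job in at about 23 s, but the hand-in gave no verdict.

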